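# Unclip the small battery pack from its charger

### The arm

A 7-joint arm with a two-finger parallel gripper is mounted at the origin on the work surface. World frame = base frame: x ahead of the robot, y to its left, z up, the work surface at z = 0. Lengths are in m, angles in rad, forces in N, time in s.
With the tool pointing down it reaches from about 0.35 to 0.9 m from the base axis. Payload 8.1 kg.
Tool frame: the origin (TCP) lies on the centre line of the jaws, within the pads' length; the fingertips stand 17 mm ahead of it and the grasp point (between the pads) lies 2 mm behind it; z points along the fingers, y is the direction in which the jaws open and shut (so a half turn about z gives the same grasp; the last joint's range is limited). The gripper opens to 92 mm and grips with 3 to 60 N. Pads are 19 mm wide; open, the fingers measure 130 mm over their backs; the gripper's body (75 mm by 190 mm) begins 47 mm behind the grasp point.
Start: joints at [-1.383, 0.434, 0.025, 1.573, -0.012, 1.134, -0.075], TCP at [0.179, 0.599, 0.244] pointing down, gripper open.
Joint ranges: [-2.62, 2.62], [-0.44, 2.09], [-1.27, 1.32], [0.08, 2.57], [-1.32, 4.46], [0.12, 2], [-2.74, 2.74]. Speed limits (rad/s): [2.22, 2.22, 3.01, 3.01, 3.14, 3.14, 3.14].

### API

Orientations are given as a rotation vector (axis times angle).
In Python, from cell import arm, imaging, job gives the robot as it stands.
- The arm moves only by the tool jog_arm, never from a script. Its argument "moves" is a list of rows, each an object with "fingers": the closure, from -1 (fully open) to 1 (shut); "xyz": the shift along the tool's x, y, z in cm, a list of three; "angular": the turn, a rotation vector about the tool's x, y, z in rad, a list of three. In form: [{"fingers": fingers, "xyz": [dx, dy, dz], "angular": [ax, ay, az]}, ...]. A call has 1 to 12 rows; each row is the pose to reach, as a shift and turn from the pose commanded when the call began, along the tool's axes at that moment; what a row does not reach only later rows make up. A row lasts 1/8 s, in which the tool goes at most 62.5 mm and 10.7 degrees, less where a joint would pass 70% of its speed; a pose out of reach is approached as far as the arm can. A call with a gripper value outside its range is refused whole. The fingers move at their own pace and stop on an object; "grip_force" is the grip in N (left out, the last holds). Time passes only in rows, so rows that repeat a pose let the fingers close. It gives the time, the measured TCP pose, the force and the opening at its end, in the units of the state.
- arm.observe(): the state, without advancing time (a new reading comes with each control period).
- imaging.get_image(name): name is "scene" or "top" or "wrist"; returns the picture (480x640x3 uint8, red, green, blue); there is no depth.
- imaging.camera_params(name): a dict with "fx", "fy", "cx", "cy" (pixels), "rvec" (rotation vector, rad) and "tvec" (3), from world to camera coordinates, as OpenCV has them; the wrist camera has in their place "hand_eye" (4x4, takes a point from camera to tool coordinates, whose origin is the TCP and whose axes are the flange's). Camera axes: x right, y down, z forward; pixel columns grow to the right and rows downward; lengths in m; the calibration is good to about 2 mm. A picture is of the moment at which its call begins: read the wrist's pose just before it. camera_params takes no time and is no camera call.
- job.sign_off(): hands the job in, once; it reports no verdict.
The state is a dict: "clock": time; "joints": joint angles; "dq": joint speeds; "joint_efforts": joint torques, N m; "position": TCP position; "ee_rot": TCP orientation; "force": force on the tool from outside, world axes, zero at the start; "ft_torque": the same for the moment, N m; "width": opening from 0.0 (shut) to 1.0 (fully open).
Only numpy, scipy, OpenCV 4.12 (cv2) and the standard library are available. Lean on these libraries where they do the work, as an engineer would, in place of code of your own. Each camera call takes 0.05 s, during which the arm holds its last target. There are 200 camera calls.

### The job

Take the smaller of the two tool battery packs out of its bench charger by squeezing its two side tabs together and lifting it straight out, then set it down upright in the open metal tray. Leave the charger standing on the bench about where it is, and leave the larger pack in its own charger alone.

Things in the scene. Friction and masses are not known exactly. Their poses are not given: they have to be found in the camera images.
- small_pack: Smaller battery pack: upright black block 60 (x) x 36 (y) x 84 mm tall, about 0.35 kg. Origin: centre of underside, z up. A ribbed grey tab on each long side (+y, -y): 34 mm long in x, centred at x = 0, 50 to 78 mm above the origin. Tab faces are 56 mm apart at rest, 40 mm squeezed home: each slides in 8 mm on a spring (2 to 8 N). Gripped by the squeezed tabs (15 N or more) it can be carried.
- charger: Low grey charger holding the smaller pack: loose, 1.2 kg, foot 120 (x) x 110 (y) mm, 36 mm tall. Origin: centre of underside, z up, axes parallel to the pack's. It slides a little if the squeeze is off centre. Its slot floor is 8 mm up. Its lip catches both tabs' tongues until each tab is squeezed home; keep them so while lifting. The pack is clear when raised 40 mm.
- tall_pack: Bystander: the larger battery pack, same make, 90 (x) by 36 (y) by 115 mm tall, in its own charger. Origin: centre of its underside; z up.
- tray: Open rectangular metal tray, 170 (x) by 140 (y) mm outside, 30 mm high, walls and floor 4 mm thick, empty, lying on the bench. Origin: centre of its underside; z up.
There are look-alikes about, which are no part of the job. Leave any red or yellow look-alike of the charger alone. What is shaped like the small_pack but yellow is not meant.

How it is judged:
On the way:
1. the small pack is lifted clear out of its charger, which stays on the bench (z of small_pack in the frame of charger above 0.045 m and height (world z) of charger below 0.01 m), for 0.1 s.
At the end, for the whole second after the job is handed in: The small pack stands upright (within 10 degrees) and still on the floor of the tray, wholly inside its walls; the tray and the small pack's charger stand flat on the bench, the charger within 60 mm of where it started; the larger pack is within 30 mm of where it started (x of small_pack in the frame of tray between -0.08 and 0.08 m and y of small_pack in the frame of tray between -0.065 and 0.065 m and z of small_pack in the frame of tray below 0.012 m and angle between small_pack's own z axis and vertical below 0.17 rad and linear speed of small_pack below 0.02 m/s and height (world z) of each of tray, charger below 0.01 m and angle between each of tray, charger's own z axis and vertical below 0.1 rad and distance of charger from where it was at the start of the episode below 0.06 m and distance of tall_pack from where it was at the start of the episode below 0.03 m); the robot touches nothing.
It fails at once if the charger is lifted more than 30 mm off the bench or tipped over (height (world z) of charger above 0.03 m or angle between charger's own z axis and vertical above 0.5 rad).
It fails at once if the small pack is let go in the air, more than 60 mm above the bench (height (world z) of small_pack above 0.06 m and contact force between the fingers and small_pack below 0.05 N).
It fails at once if the larger pack is moved more than 50 mm (distance of tall_pack from where it was at the start of the episode above 0.05 m).
It also fails if it takes over 45 s, if anything falls off the work surface, if the arm or the gripper's body presses on something with over 40 N, if the wrist force passes 120 N, or if a joint passes its speed limit or range.

## Working session

There is one attempt and no reset: what is moved stays moved. The work goes in short steps, Python scripts to look and compute and a tool call to move; the robot and the scene stay as the last step left them, time stands still between calls to the robot, and variables do not carry over. Pictures are saved under pics/ and viewed, about 8 in all and at most 12, crops included, and the job is handed in when it is done.

Besides the shell and the picture viewer there is one more tool, called after "Call:" as a command line: name --argument value ..., lists and objects as JSON in quotes. jog_arm: Moves the arm, as the interface text tells. Its arguments: {"type":"object","properties":{"moves":{"type":"array"},"grip_force":{"type":"number"}},"required":["moves"]}

```bash
mkdir -p pics; cat > h.py <<'E'
import numpy as np, cv2
from cell import arm, imaging, job
def save(name,f):
    im=imaging.get_image(name); cv2.imwrite('pics/'+f,im[:,:,::-1]); return im
def cam(name,state=None):
    p=imaging.camera_params(name); K=np.array([[p['fx'],0,p['cx']],[0,p['fy'],p['cy']],[0,0,1.]])
    if 'hand_eye' in p:
        R=cv2.Rodrigues(np.array(state['ee_rot'],float))[0]; T=np.eye(4);T[:3,:3]=R;T[:3,3]=state['position']
        W=np.linalg.inv(T@np.array(p['hand_eye'])); return K,W[:3,:3],W[:3,3]
    return K,cv2.Rodrigues(np.array(p['rvec'],float))[0],np.array(p['tvec'],float)
def ray(c,uv):
    K,R,t=c; return -R.T@t, R.T@np.linalg.inv(K)@np.array([uv[0],uv[1],1.])
def onz(c,uv,z):
    o,d=ray(c,uv); return o+d*(z-o[2])/d[2]
def proj(c,P):
    K,R,t=c; q=K@(R@np.array(P,float)+t); return q[:2]/q[2]
def tri(c1,a,c2,b):
    A=[];y=[]
    for c,uv in((c1,a),(c2,b)):
        o,d=ray(c,uv); d=d/np.linalg.norm(d); M=np.eye(3)-np.outer(d,d);A.append(M);y.append(M@o)
    P=np.linalg.lstsq(np.vstack(A),np.hstack(y),rcond=None)[0]; return P,[np.linalg.norm(A[i]@P-y[i]) for i in(0,1)]
E
python3 - <<'E'
from h import *
a=save('top','top.png'); b=save('scene','scene.png')
print(arm.observe())
for n in('top','scene','wrist'): print(imaging.camera_params(n))
E
```

```text
{'clock': 0.1, 'joints': array([-1.38257994,  0.43513341,  0.02501409,  1.5739855 , -0.01159052,
        1.13399653, -0.07513081]), 'dq': array([ 0.00062889, -0.0003536 ,  0.00057517, -0.00156685,  0.00065156,
       -0.00157979,  0.00020079]), 'joint_efforts': array([ 3.81419508e-03, -6.69127178e+01,  9.88521315e-01, -3.15142894e+01,
       -6.04905956e-02,  3.74554808e-02,  4.88799060e-05]), 'position': array([0.17916107, 0.59833029, 0.24304424]), 'ee_rot': array([-4.55404291e-01, -3.10835942e+00,  2.16311757e-03]), 'force': array([ 0.08967924,  0.4275439 , -0.42533324]), 'ft_torque': array([-0.00164258,  0.03936832, -0.02047219]), 'width': 0.9985607306121725}
{'fx': 561.2901218844883, 'fy': 561.2901218844883, 'cx': 321.08077546645865, 'cy': 239.77750908835827, 'rvec': array([ 2.12807288, -2.14403596,  0.15486265]), 'tvec': array([0.01764111, 0.50398837, 1.16289779])}
{'fx': 465.355550875689, 'fy': 465.355550875689, 'cx': 321.11785494361686, 'cy': 241.098204641204, 'rvec': array([ 1.0172601 ,  2.66298446, -0.7423745 ]), 'tvec': array([ 0.36994822, -0.27642347,  1.02677273])}
{'fx': 335.1707609573553, 'fy': 335.1707609573553, 'cx': 320.5593909783278, 'cy': 239.3716174775197, 'hand_eye': array([[-1.07039445e-04, -9.59478530e-01, -2.81781723e-01,
         7.74478141e-02],
       [ 9.99999992e-01, -1.22217050e-04,  3.62876320e-05,
        -1.04459589e-03],
       [-6.92557348e-05, -2.81781717e-01,  9.59478535e-01,
        -1.40941369e-01],
       [ 0.00000000e+00,  0.00000000e+00,  0.00000000e+00,
         1.00000000e+00]])}
```

View pics/top.png

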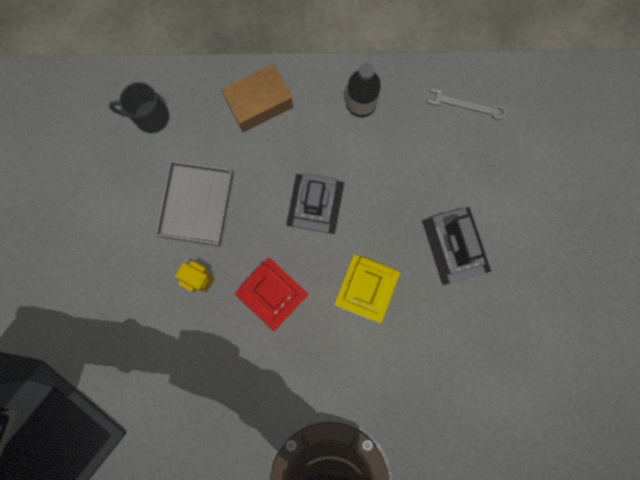

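View pics/scene.png

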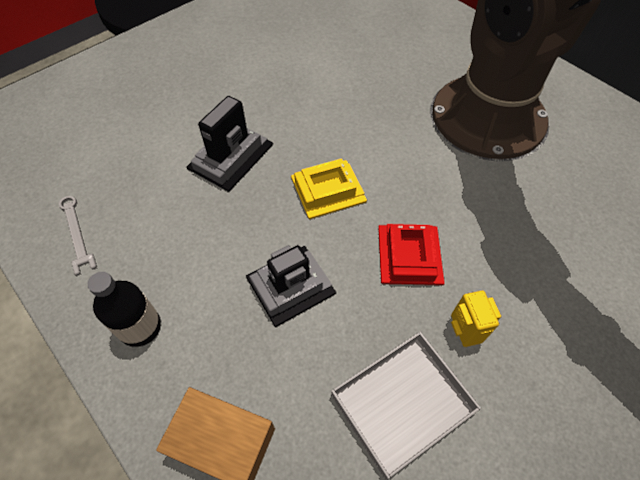

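The top view shows the small pack at about (316,200), the tall pack at (458,245) and the tray at (195,203). The scene view shows the small pack at about (290,265). Next I'll get rough positions and a zoomed crop of the small pack.

```bash
python3 - <<'E'
from h import *
t=cam('top');s=cam('scene')
print('campos',-t[1].T@t[2],-s[1].T@s[2])
for n,uv,z in(('pack',(316,197),.09),('tall',(460,243),.12)): print(n,onz(t,uv,z))
for uv in((172,163),(233,170),(219,244),(158,237)): print('tray rim',onz(t,uv,.03))
im=cv2.imread('pics/top.png')
cr=cv2.resize(im[160:250,270:370],None,fx=6,fy=6,interpolation=cv2.INTER_CUBIC)
cv2.imwrite('pics/crop.png',cr)
E
```

```text
campos [0.31853476 0.00229532 1.2268566 ] [0.79050423 0.32380648 0.73333914]
pack [0.58609593 0.02332588 0.09      ]
tall [ 0.48269742 -0.26316666  0.12      ]
tray rim [0.68017406 0.34259422 0.03      ]
tray rim [0.66287483 0.20714404 0.03      ]
tray rim [0.49814917 0.23453101 0.03      ]
tray rim [0.51457721 0.36730444 0.03      ]
```

View pics/crop.png

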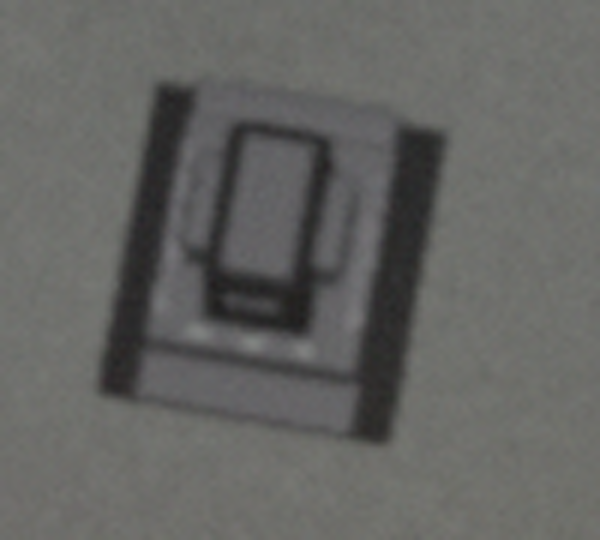

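The pack and charger are yawed about -10°, with the tabs along world ±y. I'll move the wrist camera over the pack.

Call:
jog_arm --moves '[{"fingers": -1,"xyz": [-6,-4.5,-1],"angular": [0,0,0]},{"fingers": -1,"xyz": [-12,-9,-1],"angular": [0,0,0]},{"fingers": -1,"xyz": [-18,-13.5,-1],"angular": [0,0,0]},{"fingers": -1,"xyz": [-24,-18,-1],"angular": [0,0,-0.03]},{"fingers": -1,"xyz": [-30,-22.5,-1],"angular": [0,0,-0.06]},{"fingers": -1,"xyz": [-36,-27,-1],"angular": [0,0,-0.09]},{"fingers": -1,"xyz": [-42,-31.5,-1],"angular": [0,0,-0.117]},{"fingers": -1,"xyz": [-47,-35.5,-1],"angular": [0,0,-0.117]},{"fingers": -1,"xyz": [-50,-38,-1],"angular": [0,0,-0.117]},{"fingers": -1,"xyz": [-50,-38,-1],"angular": [0,0,-0.117]},{"fingers": -1,"xyz": [-50,-38,-1],"angular": [0,0,-0.117]},{"fingers": -1,"xyz": [-50,-38,-1],"angular": [0,0,-0.117]}]'

```text
clock: 1.6
position: [0.5489, 0.0915, 0.2533]
ee_rot: [-0.274, -3.129, -0.0]
force: [0.3, 0.5, -0.2]
width: 1.0
```

```bash
python3 - <<'E'
from h import *
st=arm.observe(); im=save('wrist','w1.png'); np.savez('w1.npz',p=st['position'],r=st['ee_rot']); print(st['position'],st['ee_rot'],st['clock'],st['dq'].round(3))
E
```

```text
[0.54885348 0.09146141 0.25326022] [-2.73884432e-01 -3.12850694e+00 -1.01889500e-04] 1.6 [-0.031 -0.009 -0.023  0.007 -0.002  0.002 -0.005]
```

View pics/w1.png

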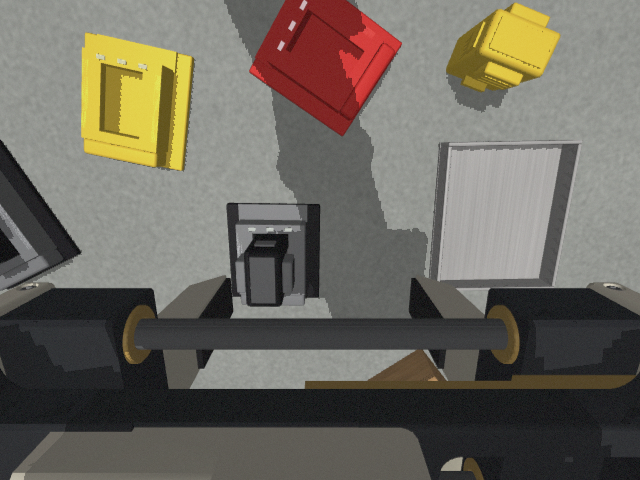

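The pack's top is around (265,280) in this wrist view and the tray is at (505,215), but the gripper crowds the pack. I'll shift to a second, clearer viewpoint.

Call:
jog_arm --moves '[{"fingers": -1,"xyz": [3,-6.5,0],"angular": [0,0,0]},{"fingers": -1,"xyz": [3,-6.5,0],"angular": [0,0,0]},{"fingers": -1,"xyz": [3,-6.5,0],"angular": [0,0,0]},{"fingers": -1,"xyz": [3,-6.5,0],"angular": [0,0,0]}]'

```text
clock: 2.15
position: [0.5088, 0.0345, 0.2538]
ee_rot: [0.269, 3.13, 0.001]
force: [0.1, 0.4, -0.3]
width: 0.999
```

```bash
python3 - <<'E'
from h import *
st=arm.observe(); im=save('wrist','w2.png'); np.savez('w2.npz',p=st['position'],r=st['ee_rot']); print(st['position'],st['ee_rot'],st['clock'])
a=cv2.imread('pics/w1.png')[200:310,215:335]; b=cv2.imread('pics/w2.png')
c=cam('wrist',st); u,v=proj(c,(.586,.023,.09)).astype(int); print(u,v)
u0,v0=u-60,v-55; print('b origin',u0,v0)
b=b[v0:v0+110,u0:u0+120]
f=lambda i:cv2.resize(i,(400*120//120,367),interpolation=cv2.INTER_CUBIC)
cv2.imwrite('pics/ab.png',np.hstack([f(a),f(b)]))
E
```

```text
[0.50884224 0.03449799 0.25383983] [2.68569806e-01 3.12966880e+00 1.24795525e-03] 2.15
323 302
b origin 263 247
```

View pics/ab.png

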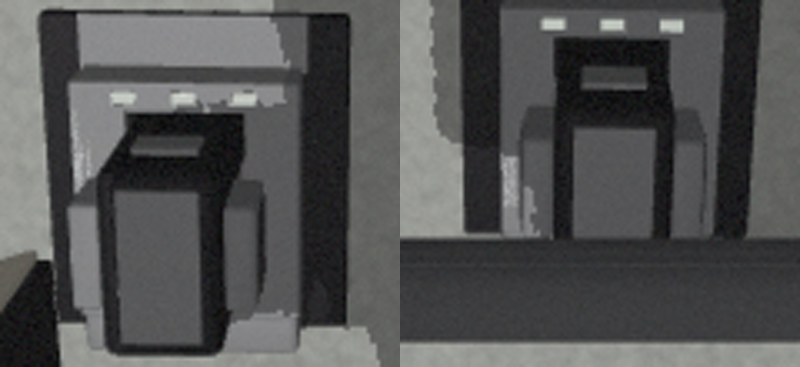

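The crops show the pack's grey top label and its charger's three LEDs in both views: LEDs at crop rows 99 and 24, label near edge at rows 190 and 126. I'll triangulate those.

```bash
python3 - <<'E'
from h import *
def L(f): d=np.load(f); return cam('wrist',dict(position=d['p'],ee_rot=d['r']))
c1,c2=L('w1.npz'),L('w2.npz')
A=lambda u,v:(215+u/3.333-.35,200+v/3.336-.35)
B=lambda u,v:(263+u/3.333-.35,247+v/3.336-.35)
for n,a,b in(('labL',(116,190),(173,126)),('labR',(201,192),(256,128)),('ledL',(123,99),(153,24)),('ledC',(183,99),(212,24)),('ledR',(244,99),(272,26))):
    P,e=tri(c1,A(*a),c2,B(*b)); print(n,P.round(4),np.round(e,4))
z=.092
for a in((116,190),(201,192),(201,345),(116,343),(105,350),(222,350)): print('lab z.092',onz(c1,A(*a),z).round(4))
for a in((40,12),(350,14)): print('chg',onz(c1,A(*a),.008).round(4))
# top camera label corners (crop/6+origin)
t=cam('top')
for a in((240,128),(325,143),(302,280),(215,268)): print('top z.092',onz(t,(270+a[0]/6-.4,160+a[1]/6-.4),z).round(4))
# tray: bright interior in top
im=cv2.imread('pics/w1.png'); g=im.min(2)
for uv in((441,143),(579,143),(553,287),(432,281)): print('tray',onz(c1,uv,.03).round(4))
E
```

```text
labL [0.5657 0.0179 0.0887] [0.0001 0.0001]
labR [0.5704 0.0421 0.089 ] [0. 0.]
ledL [0.5512 0.0126 0.0348] [0.0001 0.0001]
ledC [0.5545 0.0324 0.0353] [0.0002 0.0002]
ledR [0.5577 0.0525 0.0374] [0.0001 0.0001]
lab z.092 [0.5646 0.0189 0.092 ]
lab z.092 [0.5694 0.0427 0.092 ]
lab z.092 [0.6167 0.0325 0.092 ]
lab z.092 [0.6116 0.0077 0.092 ]
lab z.092 [0.6133 0.0039 0.092 ]
lab z.092 [0.6194 0.0384 0.092 ]
chg [ 0.5216 -0.0156  0.008 ]
chg [0.5411 0.0909 0.008 ]
top z.092 [0.62   0.0364 0.092 ]
top z.092 [0.6144 0.007  0.092 ]
top z.092 [0.5659 0.0153 0.092 ]
top z.092 [0.5704 0.0452 0.092 ]
tray [0.496  0.2277 0.03  ]
tray [0.521  0.3696 0.03  ]
tray [0.6829 0.3458 0.03  ]
tray [0.6504 0.2056 0.03  ]
```

The measurements agree: pack centre about (0.591, 0.026), top at z≈0.09, yaw about -10.5°. I'll go above it, then descend partway and correct.

Call:
jog_arm --moves '[{"fingers": -1,"xyz": [-4,0.3,0],"angular": [0,0,0.01]},{"fingers": -1,"xyz": [-8.2,0.55,0],"angular": [0,0,0.01]},{"fingers": -1,"xyz": [-8.2,0.55,4],"angular": [0,0,0.01]},{"fingers": -1,"xyz": [-8.2,0.55,9],"angular": [0,0,0.01]},{"fingers": -1,"xyz": [-8.2,0.55,12],"angular": [0,0,0.01]},{"fingers": -1,"xyz": [-8.2,0.55,12],"angular": [0,0,0.01]},{"fingers": -1,"xyz": [-8.2,0.55,12],"angular": [0,0,0.01]}]'

```text
clock: 3.08
position: [0.5912, 0.0243, 0.1348]
ee_rot: [0.287, 3.127, 0.001]
force: [0.1, 0.3, 0.5]
width: 1.001
```

```bash
python3 - <<'E'
from h import *
st=arm.observe(); im=save('wrist','w3.png'); s=save('scene','s3.png'); print(st['position'],st['ee_rot'],st['clock'],st['force'])
u,v=290,255
cr=cv2.resize(im[:,:,::-1],(480,360)); sc=cv2.resize(s[200:320,230:337,::-1],(320,360),interpolation=cv2.INTER_CUBIC)
cv2.imwrite('pics/v3.png',np.hstack([cr,sc]))
E
```

```text
[0.59116937 0.02430397 0.13479759] [2.87272839e-01 3.12700680e+00 6.07801535e-04] 3.075 [0.09909303 0.28347134 0.52407149]
```

View pics/v3.png

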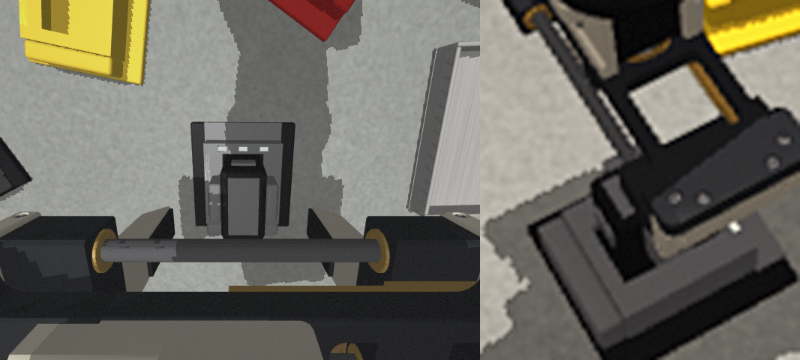

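The pack sits midway between the open fingers, about 1.5 mm to tool +y (tabs at columns 210 to 277, fingers at 172 and 308). I'll correct that, descend to the tab height and squeeze.

Call:
jog_arm --moves '[{"fingers": -1,"xyz": [0,0.15,2],"angular": [0,0,0]},{"fingers": -1,"xyz": [0,0.15,4.5],"angular": [0,0,0]},{"fingers": -1,"xyz": [0,0.15,6.7],"angular": [0,0,0]},{"fingers": -1,"xyz": [0,0.15,6.7],"angular": [0,0,0]},{"fingers": -1,"xyz": [0,0.15,6.7],"angular": [0,0,0]}]'

```text
clock: 3.8
position: [0.5914, 0.0253, 0.0682]
ee_rot: [0.288, 3.126, 0.001]
force: [-0.0, 0.2, -0.1]
width: 0.999
```

Call:
jog_arm --moves '[{"fingers": 1,"xyz": [0,0,0],"angular": [0,0,0]},{"fingers": 1,"xyz": [0,0,0],"angular": [0,0,0]},{"fingers": 1,"xyz": [0,0,0],"angular": [0,0,0]},{"fingers": 1,"xyz": [0,0,0],"angular": [0,0,0]},{"fingers": 1,"xyz": [0,0,0],"angular": [0,0,0]},{"fingers": 1,"xyz": [0,0,0],"angular": [0,0,0]},{"fingers": 1,"xyz": [0,0,0],"angular": [0,0,0]},{"fingers": 1,"xyz": [0,0,0],"angular": [0,0,0]}]' --grip_force 30

```text
clock: 4.8
position: [0.5907, 0.0258, 0.0673]
ee_rot: [0.288, 3.128, 0.001]
force: [-1.7, 1.7, 6.2]
width: 0.408
```

The opening reads about 37.5 mm against 40 mm expected with the tabs home. I'll lift gently and watch the force.

Call:
jog_arm --moves '[{"fingers": 1,"xyz": [0,0,-0.5],"angular": [0,0,0]},{"fingers": 1,"xyz": [0,0,-1.0],"angular": [0,0,0]},{"fingers": 1,"xyz": [0,0,-1.5],"angular": [0,0,0]},{"fingers": 1,"xyz": [0,0,-1.5],"angular": [0,0,0]}]'

```text
clock: 5.3
position: [0.5907, 0.0251, 0.0821]
ee_rot: [0.288, 3.128, 0.0]
force: [1.0, 0.1, -5.0]
width: 0.403
```

```bash
python3 - <<'E'
from h import *
st=arm.observe(); s=save('scene','s4.png');im=save('wrist','w4.png'); print(st['position'],st['force'],st['width'])
cr=cv2.resize(im[:,:,::-1],(480,360)); sc=cv2.resize(s[200:320,230:337,::-1],(320,360),interpolation=cv2.INTER_CUBIC)
cv2.imwrite('pics/v4.png',np.hstack([cr,sc]))
E
```

```text
[0.59065942 0.02511807 0.08210361] [ 0.96364684  0.06890987 -4.95460829] 0.40319268368002936
```

View pics/v4.png

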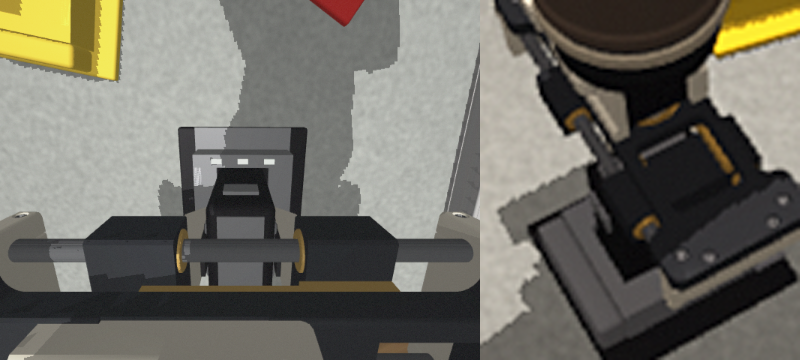

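The force is about -5 N, near the pack's own weight, and the charger still stands at the same spot, so the pack is coming out. I'll lift on.

Call:
jog_arm --moves '[{"fingers": 1,"xyz": [0,0,-1],"angular": [0,0,0]},{"fingers": 1,"xyz": [0,0,-2.5],"angular": [0,0,0]},{"fingers": 1,"xyz": [0,0,-4],"angular": [0,0,0]},{"fingers": 1,"xyz": [0,0,-6],"angular": [0,0,0]},{"fingers": 1,"xyz": [0,0,-8],"angular": [0,0,0]},{"fingers": 1,"xyz": [0,0,-8],"angular": [0,0,0]},{"fingers": 1,"xyz": [0,0,-8],"angular": [0,0,0]}]'

```text
clock: 6.28
position: [0.5901, 0.0253, 0.1616]
ee_rot: [-0.288, -3.128, -0.0]
force: [-0.8, 0.1, -4.2]
width: 0.402
```

```bash
python3 - <<'E'
from h import *
st=arm.observe(); s=save('scene','s5.png');t=save('top','t5.png'); print(st['position'],st['force'],st['width'],st['ee_rot'])
sc=cv2.resize(s[60:360,150:450,::-1],(500,500),interpolation=cv2.INTER_CUBIC);tc=cv2.resize(t[150:260,140:200+160,::-1][:,:],(300,206))
cv2.imwrite('pics/v5.png',np.hstack([sc,cv2.copyMakeBorder(tc,0,294,0,0,0)]))
E
```

```text
[0.59012754 0.02529401 0.16155028] [-0.82825595  0.12927084 -4.1800146 ] 0.40190367247092157 [-2.88245240e-01 -3.12811327e+00 -2.11341566e-04]
```

View pics/v5.png

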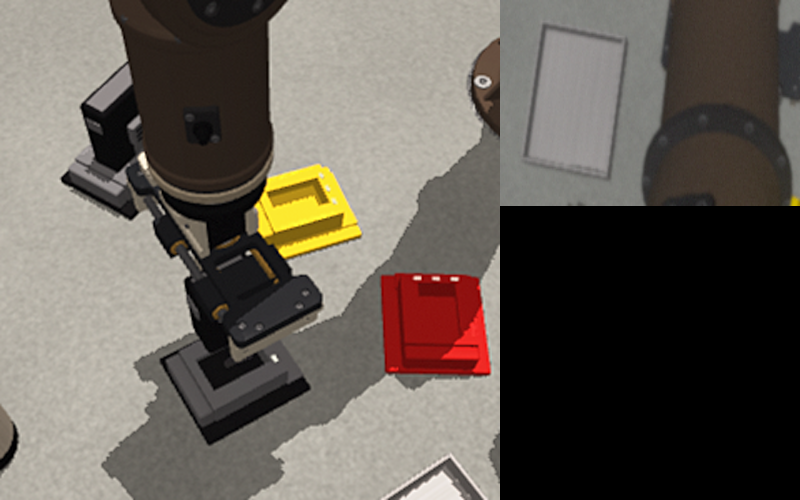

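The pack is out and held, and the charger's slot is empty with the charger still flat. The tray centre is about (0.588, 0.2875), and both views agree. I'll carry the pack over the tray.

Call:
jog_arm --moves '[{"fingers": 1,"xyz": [0.3,1.5,0],"angular": [0,0,0]},{"fingers": 1,"xyz": [1,5,0],"angular": [0,0,0]},{"fingers": 1,"xyz": [1.8,9,0],"angular": [0,0,0]},{"fingers": 1,"xyz": [2.6,13,0],"angular": [0,0,0]},{"fingers": 1,"xyz": [3.4,17,0],"angular": [0,0,0]},{"fingers": 1,"xyz": [4.2,21,0],"angular": [0,0,0]},{"fingers": 1,"xyz": [4.8,24,0],"angular": [0,0,0]},{"fingers": 1,"xyz": [5,25.7,0],"angular": [0,0,0]},{"fingers": 1,"xyz": [5,25.7,0],"angular": [0,0,0]},{"fingers": 1,"xyz": [5,25.7,0],"angular": [0,0,0]}]'

```text
clock: 7.62
position: [0.5886, 0.2851, 0.1616]
ee_rot: [0.291, 3.128, -0.002]
force: [0.8, -0.2, -3.6]
width: 0.401
```

```bash
python3 - <<'E'
from h import *
st=arm.observe(); s=save('scene','s6.png');w=save('wrist','w6.png'); print(st['position'],st['force'],st['width'],st['ee_rot'])
c=cam('scene'); print(proj(c,(.588,.2875,.004)))
cv2.imwrite('pics/v6.png',np.hstack([cv2.resize(s[180:480,220:520,::-1],(400,400)),cv2.resize(w[:,:,::-1],(400,300))[:, :] if 0 else cv2.copyMakeBorder(cv2.resize(w[:,:,::-1],(400,300)),0,100,0,0,0)]))
E
```

```text
[0.58860941 0.28506649 0.16160384] [ 0.76020374 -0.21339292 -3.57714587] 0.40121362735185473 [ 2.91303218e-01  3.12797580e+00 -2.10157695e-03]
[402.60339156 398.62158735]
```

View pics/v6.png

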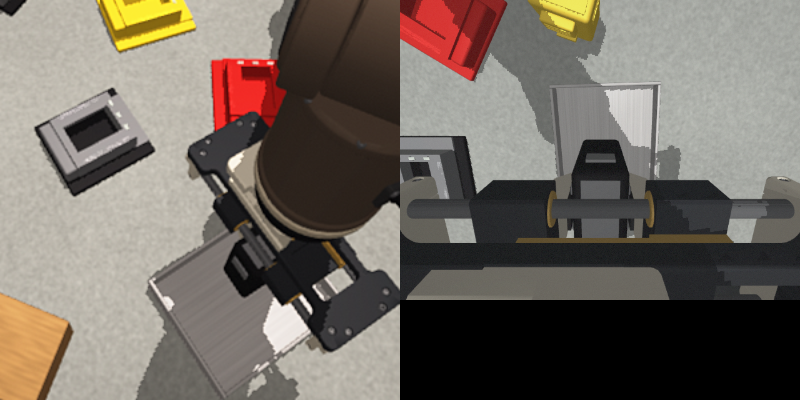

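The pack is centred over the tray laterally, and the charger stands empty and flat. Lowering.

Call:
jog_arm --moves '[{"fingers": 1,"xyz": [0,0.2,2],"angular": [0,0,0]},{"fingers": 1,"xyz": [0,0.2,4.5],"angular": [0,0,0]},{"fingers": 1,"xyz": [0,0.2,7],"angular": [0,0,0]},{"fingers": 1,"xyz": [0,0.2,8.5],"angular": [0,0,0]},{"fingers": 1,"xyz": [0,0.2,9.2],"angular": [0,0,0]},{"fingers": 1,"xyz": [0,0.2,9.5],"angular": [0,0,0]},{"fingers": 1,"xyz": [0,0.2,9.5],"angular": [0,0,0]}]'

```text
clock: 8.6
position: [0.589, 0.2891, 0.0673]
ee_rot: [0.288, 3.128, 0.001]
force: [0.1, -0.7, -4.8]
width: 0.4
```

Call:
jog_arm --moves '[{"fingers": 1,"xyz": [0,0,0.2],"angular": [0,0,0]},{"fingers": 1,"xyz": [0,0,0.3],"angular": [0,0,0]},{"fingers": 1,"xyz": [0,0,0.3],"angular": [0,0,0]}]'

```text
clock: 8.98
position: [0.5886, 0.289, 0.0638]
ee_rot: [-0.288, -3.128, -0.0]
force: [-0.5, 1.2, -3.3]
width: 0.406
```

Call:
jog_arm --moves '[{"fingers": 1,"xyz": [0,0,0.1],"angular": [0,0,0]},{"fingers": 1,"xyz": [0,0,0.2],"angular": [0,0,0]},{"fingers": 1,"xyz": [0,0,0.2],"angular": [0,0,0]}]'

```text
clock: 9.35
position: [0.5889, 0.2892, 0.0632]
ee_rot: [0.288, 3.128, 0.001]
force: [-4.2, -1.8, 10.2]
width: 0.404
```

The force rose to +10 N at z≈0.063, where contact with the tray floor was expected. I'll release and rise straight up.

Call:
jog_arm --moves '[{"fingers": -1,"xyz": [0,0,-0.1],"angular": [0,0,0]},{"fingers": -1,"xyz": [0,0,-0.1],"angular": [0,0,0]},{"fingers": -1,"xyz": [0,0,-0.1],"angular": [0,0,0]},{"fingers": -1,"xyz": [0,0,-0.1],"angular": [0,0,0]},{"fingers": -1,"xyz": [0,0,-0.1],"angular": [0,0,0]},{"fingers": -1,"xyz": [0,0,-0.1],"angular": [0,0,0]},{"fingers": -1,"xyz": [0,0,-3],"angular": [0,0,0]},{"fingers": -1,"xyz": [0,0,-8],"angular": [0,0,0]},{"fingers": -1,"xyz": [0,0,-14],"angular": [0,0,0]},{"fingers": -1,"xyz": [5,-5,-18],"angular": [0,0,0]},{"fingers": -1,"xyz": [10,-10,-18],"angular": [0,0,0]},{"fingers": -1,"xyz": [10,-10,-18],"angular": [0,0,0]}]'

```text
clock: 10.85
position: [0.4698, 0.207, 0.2425]
ee_rot: [-0.29, -3.128, -0.001]
force: [1.6, 0.4, -0.1]
width: 1.004
```

```bash
python3 - <<'E'
from h import *
st=arm.observe(); s=save('scene','s7.png');t=save('top','t7.png'); print(st['position'],st['force'],st['width'])
cv2.imwrite('pics/v7.png',np.hstack([cv2.resize(s[180:480,220:520,::-1],(400,400)),cv2.resize(t[100:300,130:330,::-1],(400,400))]))
E
```

```text
[0.4698023  0.20696408 0.2425487 ] [ 1.64261348  0.386564   -0.09264873] 1.0041664237185386
```

View pics/v7.png

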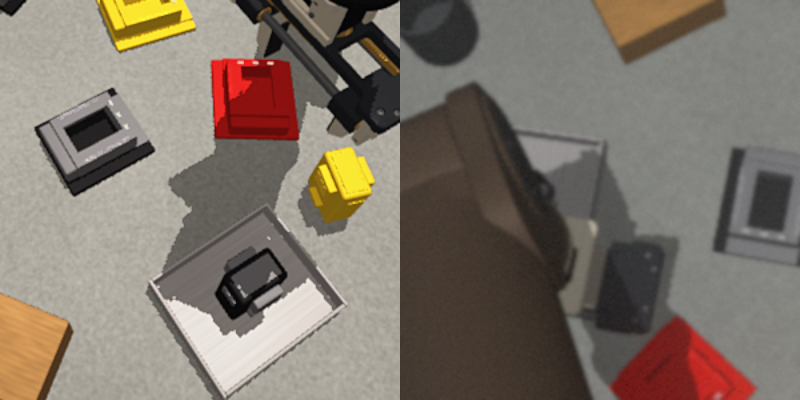

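The scene view shows the pack upright near the tray's middle, the charger flat in place and the gripper clear. Handing in.

```bash
python3 - <<'E'
from h import *
print(job.sign_off())
E
```

```text
the job is handed in; nothing more can be done
None
```

I squeezed the small pack's two tabs together at 30 N, lifted it straight out of its charger and set it down upright near the middle of the tray. I handed the job in at about 11 s on the clock.

- **Last picture:** the scene view shows the pack standing in the tray, clear of the walls. The empty charger is flat in the same spot, and the gripper is open and well away.
- **Not checked at the end:** the last top view was blocked by the arm, so only the scene view confirms the final placing, and by eye rather than measured. The larger pack was out of both final crops. It looked in place in the partly hidden view after the lift, and the arm never went near it.
- **Readings that disagreed:** with the tabs squeezed, the opening read about 37 mm instead of the expected 40 mm. The pack still released cleanly, with a pull of about 4 N, close to its weight. It touched the tray floor at a TCP height of about 0.063 m, as expected with no slip.

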